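# Turn a panel blank about a peg onto its stop, then weigh it down

## Robot

A 6-joint arm with a two-finger parallel gripper is mounted at the origin on a cart in front of the work surface, level with it; the furniture and walls round the work are solid. World frame = base frame: x ahead of the robot, y to its left, z up, the work surface at z = 0. Lengths are in m, angles in rad, forces in N, time in s.
With the tool pointing down it reaches from about 0.375 to 0.9 m from the base axis. Payload 3.1 kg.
Tool frame: the origin (TCP) lies midway between the tips of the shut fingers; the grasp point (between the pads) lies 19 mm behind it; z points along the fingers, y is the line along which they close (so a half turn about z gives the same grasp; the last joint's range is limited). The gripper opens to 87 mm and grips with 3 to 60 N. Pads are 19 mm wide; open, the fingers measure 117 mm over their backs; the gripper's body (75 mm by 190 mm) begins 51 mm behind the grasp point.
Start: joints at [-1.351, 0.527, 1.433, -0, 1.181, -0.178], TCP at [0.243, -0.576, 0.188] pointing down, gripper open.
Joint ranges: [-3.08, 3.08], [-0.75, 2.2], [0.22, 2.44], [-1.43, 4.57], [0, 2.65], [-2.85, 2.85]. Speed limits (rad/s): [2.79, 2.79, 3.14, 3.14, 3.14, 3.14].

## Interface

Orientations are given as a 3x3 rotation matrix whose columns are the frame's x, y, z axes.
In Python, from plant import arm gives the robot as it stands.
- The arm moves only by the tool carry_out, never from a script. Its argument "targets" is one flat list of numbers, 5 for each row, row after row: the closure, from 0 (fully open) to 1 (shut), then the shift along the tool's x, y, z in m, then the turn about the tool's z in degrees. A call has 1 to 10 rows; each row shifts and turns the commanded pose from where the row before left it, along the tool's axes as they then stand; what a row does not reach is not made up. A row lasts 1/12 s, in which the tool goes at most 41.7 mm and 7.16 degrees, less where a joint would pass 70% of its speed; a pose out of reach is approached as far as the arm can. A call is refused whole if a number of a shift passes 0.0417 or a number of a turn 7.16, either way. A call with a gripper value outside its range is refused whole. The fingers move at their own pace and stop on an object; the grip force is fixed at half the most. Time passes only in rows, so rows that do not move let the fingers close. It gives the time, the measured TCP pose, the force, the opening and the grip force at its end, in the units of the state.
- arm.get_obs(): the state, without advancing time (a new reading comes with each control period).
- arm.capture(name): name is "scene" or "top" or "wrist"; returns a dict with "color" (480x640x3 uint8, red, green, blue), "mtx" (3x3 intrinsics, pixels), "world_to_cam" (4x4, takes a point from world to camera coordinates); the wrist camera has in their place "mount" (4x4, takes a point from camera to tool coordinates, whose origin is the TCP and whose axes are the flange's). Camera axes: x right, y up, looking along -z (the intrinsics and any distortion apply to the point x, -y, -z); pixel columns grow to the right and rows downward; lengths in m; the calibration is good to about 2 mm. A picture is of the moment at which its call begins: read the wrist's pose just before it. There is no depth.
- arm.job_done(): hands the job in; it is judged then, once.
The state is a dict: "time": time; "qpos": joint angles; "qvel": joint speeds; "joint_torque": joint torques, N m; "eef_pos": TCP position; "tool_rot": TCP orientation; "wrist_force": force on the tool from outside, world axes, zero at the start; "wrist_torque": the same for the moment, N m; "finger_gap": finger opening in m; "gripper_force": force on a finger pad.
Only numpy, scipy, OpenCV 4.12 (cv2) and the standard library are available. Lean on these libraries where they do the work, as an engineer would, in place of code of your own. Each camera call takes 0.05 s, during which the arm holds its last target. There are 200 camera calls.

## Task

Slide the square panel along its jig board until the notch at its corner bears on the steel peg while the panel is still clearly askew, then turn it about the peg until its left edge meets the tip of the stop screw, wherever that is set, and press it home there for a moment with about 10 N, the notch seated on the peg. Then stand the tall grey whetstone on the middle of the panel to weigh it down, leaving the panel still bearing on peg and screw. Never push the panel against peg or screw with more than 25 N, set the stone down rather than drop it, and leave the tape roll, pigment jar, thread spool and tea cup where they are.

Things in the scene. Friction and masses are not known exactly. Their poses are not given: they have to be found in the camera images.
- jig: Fixed plywood board 260 (x) x 280 (y) x 10 mm on the table, with peg and stop. Origin: on the table top; the board spans x -170 to +90, y -151 to +129 mm. x points roughly away from the robot, y to the stop's side, z up. With the notch on the peg and the edge on the stop, the panel's yaw is that of this frame, give or take 0.08 rad according to the stop's setting.
- jig_stop: Fixed steel block, 30 x 22 x 19 mm, on the board's left, with a locked 10 mm screw that points to -y of the jig 9 mm above the board. Origin: middle of the block's lower front edge, at (-56, 88, 10) mm in the jig's frame. The screw's round tip stands 9 to 27 mm before that edge (y = 79 to 61 mm in the jig's frame): the setting differs each time and is not reported. Rigid.
- jig_peg: Fixed, rigid upright steel pin on the board, 12 mm in diameter, standing 30 mm above the board. Origin: centre of its foot, at (56, -46, 10) mm in the jig's frame.
- panel: Dark wooden panel, black field, 140 x 140 x 14 mm, 0.2 kg, flat on the board; push it. Origin: centre of the square's underside, axes along its edges. Notch for the peg at corner +x, -y: bottom x = 50 from y = -55 to -40, one wall along y = -40, one flaring at 45 degrees to (65, -70); edge y = +70 belongs on the stop. Starts 0.38 to 0.48 rad anticlockwise of the jig, 23 to 42 mm short of the peg.
- panel_notch (a point): Seat in the panel's notch, at (56, -46, 7) mm in the panel's frame: it lies on the peg's axis when the peg bears on the notch's bottom and on its wall y = -40.
- stone_mid (a point): The tall grey whetstone block, 52 (x) x 75 (y) x 62 (z) mm, 0.58 kg, loose, standing on the table to the right of the jig. This point is its centre, 31 mm above its underside; x is across its narrower side, z up.
- tape_roll: Bystander: masking tape roll, 92 mm across, 19 mm high, lying flat beyond the whetstone. Origin: centre of its underside.
- pigment_jar: Bystander: pigment jar 52 mm across, 70 mm high, beyond the jig on its right. Origin: centre of its underside.
- thread_spool: Bystander: red thread spool 31 mm across, 40 mm high, upright at the near side of the table, right of the jig. Origin: centre of its underside.
- tea_cup: Bystander: brown tea cup, 74 mm across with a handle, 53 mm high, left of the jig. Origin: centre of its underside.
- stone: The same whetstone; here its origin lies at the centre of its underside, axes as for its centre point.
Things that resemble listed ones, but are neither listed nor needed, are in the scene too. Leave any blue look-alike of the stone alone.

How it is judged:
On the way, in this order (a step that is already met when the one before it is completed fails the run):
1. the panel's notch bears on the peg while the panel is still more than 0.2 rad (11 degrees) askew (contact force between panel and jig_peg above 0.4 N and angle between the x axis of panel and the x axis of jig, either way round above 0.2 rad), for 0.1 s.
2. the notch sits on the peg and the panel is pressed on the stop with 3 to 18 N for 0.3 s (horizontal distance between panel_notch and jig_peg below 0.004 m and angle between the x axis of panel and the x axis of jig, either way round below 0.11 rad and angle between panel's own z axis and vertical below 0.05 rad and contact force between panel and jig_stop between 3 and 18 N), for 0.3 s.
At the end, for the whole second after the job is handed in: The panel lies flat, at rest, its notch within 4 mm of its seat on the peg, within 0.11 rad of the jig's yaw and still touching the stop screw; the whetstone stands upright and at rest on the panel, its centre within 30 mm of the panel's centre along each panel axis (horizontal distance between panel_notch and jig_peg below 0.004 m and angle between the x axis of panel and the x axis of jig, either way round below 0.11 rad and angle between panel's own z axis and vertical below 0.05 rad and contact force between panel and jig_stop above 0.05 N and linear speed of each of panel, stone below 0.01 m/s and contact force between stone and panel above 3 N and angle between stone_mid's own z axis and vertical below 0.08 rad and x of stone_mid in the frame of panel between -0.03 and 0.03 m and y of stone_mid in the frame of panel between -0.03 and 0.03 m and z of stone_mid in the frame of panel between 0.04 and 0.05 m).
It fails at once if the panel is pushed against the stop with more than 25 N (contact force between panel and jig_stop above 25 N).
It fails at once if the panel is pushed against the peg with more than 25 N (contact force between panel and jig_peg above 25 N).
It fails at once if the whetstone is dropped or driven onto the panel (more than 60 N) (contact force between stone and panel above 60 N).
It fails at once if a bystander is moved more than 30 mm (distance of any of tape_roll, pigment_jar, thread_spool, tea_cup from where it was at the start of the episode above 0.03 m).
It also fails if it takes over 72 s, if anything falls off the work surface, if the arm or the gripper's body presses on something with over 40 N, if the wrist force passes 120 N, or if a joint passes its speed limit or range.

## Working session

There is one attempt and no reset: what is moved stays moved. The work goes in short steps, Python scripts to look and compute and a tool call to move; the robot and the scene stay as the last step left them, time stands still between calls to the robot, and variables do not carry over. Pictures are saved under pics/ and viewed, at most 10 in all, crops included, and the job is handed in when it is done.

Besides the shell and the picture viewer there is one more tool, called as a command line: name --argument value ..., lists and objects as JSON in quotes. carry_out: Moves the arm, as the interface text tells. Its arguments: {"type":"object","properties":{"targets":{"type":"array","items":{"type":"number"}}},"required":["targets"]}

```bash
mkdir -p pics
cat > h.py <<'E'
import numpy as np, cv2
from plant import arm
def ray(c,u,v):
    W=np.array(c["world_to_cam"]);K=np.array(c["mtx"])
    d=np.linalg.inv(K)@[u,v,1];d=np.array([d[0],-d[1],-d[2]])
    R=W[:3,:3];return -R.T@W[:3,3],R.T@d
def onz(c,u,v,z):
    o,d=ray(c,u,v);return o+d*(z-o[2])/d[2]
def proj(c,p):
    W=np.array(c["world_to_cam"]);K=np.array(c["mtx"])
    q=W[:3,:3]@np.array(p)+W[:3,3];q=np.array([q[0],-q[1],-q[2]]);q=K@q;return q[:2]/q[2]
E
python3 - <<'E'
from h import *
np.set_printoptions(precision=4,suppress=True)
for n in ("scene","top"):
    c=arm.capture(n);cv2.imwrite(f"pics/{n}0.png",c["color"][:,:,::-1]);print({k:np.array(v) for k,v in c.items() if k!="color"})
print(arm.get_obs())
E
```

```text
{'mtx': array([[462.712 ,   0.    , 322.863 ],
       [  0.    , 462.712 , 241.4692],
       [  0.    ,   0.    ,   1.    ]]), 'world_to_cam': array([[-0.7071, -0.7071,  0.0029,  0.4231],
       [ 0.3415, -0.338 ,  0.877 , -0.2155],
       [-0.6191,  0.6211,  0.4805, -1.0912],
       [ 0.    ,  0.    ,  0.    ,  1.    ]])}
{'mtx': array([[549.6821,   0.    , 323.1815],
       [  0.    , 549.6821, 244.9611],
       [  0.    ,   0.    ,   1.    ]]), 'world_to_cam': array([[-0.0159, -0.9999,  0.0016,  0.0209],
       [ 0.9886, -0.0154,  0.15  , -0.5817],
       [-0.1499,  0.004 ,  0.9887, -1.3189],
       [ 0.    ,  0.    ,  0.    ,  1.    ]])}
{'time': 0.1, 'qpos': array([-1.3505,  0.5284,  1.4338,  0.    ,  1.1814, -0.1785]), 'qvel': array([-0.0011, -0.0005, -0.0026,  0.0002,  0.0003,  0.0004]), 'joint_torque': array([ -0.0001, -44.0984, -17.7151,   0.0634,   0.0534,  -0.    ]), 'eef_pos': array([ 0.2426, -0.5752,  0.1874]), 'tool_rot': array([[ 0.9215,  0.3883, -0.0004],
       [ 0.3883, -0.9215,  0.002 ],
       [ 0.0004, -0.002 , -1.    ]]), 'wrist_force': array([-0.461 ,  0.7296, -0.2823]), 'wrist_torque': array([-0.0286, -0.0045,  0.0108]), 'gripper_force': 0.0, 'finger_gap': 0.08700008845328674}
```

View pics/top0.png

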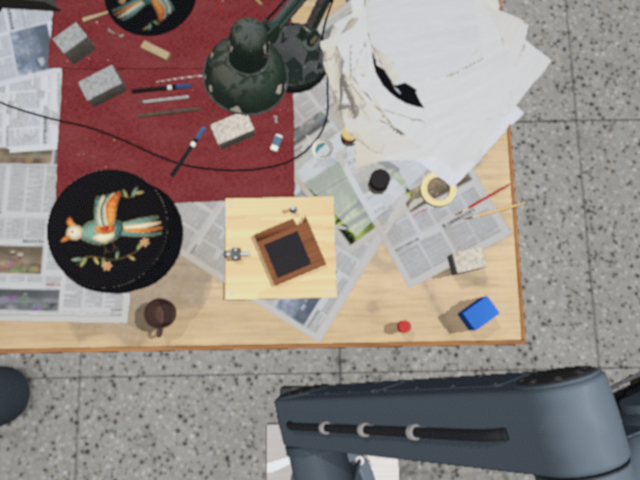

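View pics/scene0.png

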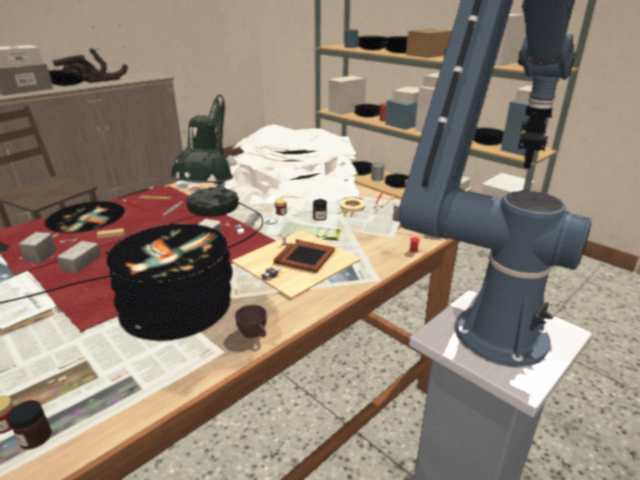

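Top view: panel at about (290,252), stop at (236,254), peg near (294,211) and spool at (404,326). The jar is at (379,181), the tape at (438,188) and the cup at (160,313). There are several stone candidates: grey blocks at (467,261), (233,130), (103,84) and (75,42), and a blue one at (479,314). Only (467,261) fits, since it is right of the jig with the tape roll beyond it. I'll confirm that in a crop.

Run:
```python
from h import *
np.set_printoptions(precision=4,suppress=True)
c=arm.capture("top");im=c["color"][:,:,::-1].copy()
a=cv2.resize(im[185:310,215:345],None,fx=4.4,fy=4.4,interpolation=cv2.INTER_CUBIC)
b=cv2.resize(im[235:295,435:500],None,fx=3.3,fy=3.3,interpolation=cv2.INTER_CUBIC)
o=np.zeros((a.shape[0],a.shape[1]+b.shape[1],3),np.uint8);o[:,:a.shape[1]]=a;o[:b.shape[0],a.shape[1]:]=b
cv2.imwrite("pics/crop0.png",o);print(o.shape)
hsv=cv2.cvtColor(im,cv2.COLOR_BGR2HSV);L=hsv[185:310,215:345]
for (u,v) in [(290,252),(265,250),(275,275),(230,215),(320,290),(300,232),(467,262),(467,270)]: print((u,v),hsv[v,u])
```

```text
(550, 786, 3)
(290, 252) [144  24  53]
(265, 250) [ 10 137 128]
(275, 275) [ 12 137 134]
(230, 215) [ 21  69 229]
(320, 290) [ 21  67 229]
(300, 232) [ 11 144 149]
(467, 262) [ 18  22 209]
(467, 270) [ 19  22 183]
```

View pics/crop0.png

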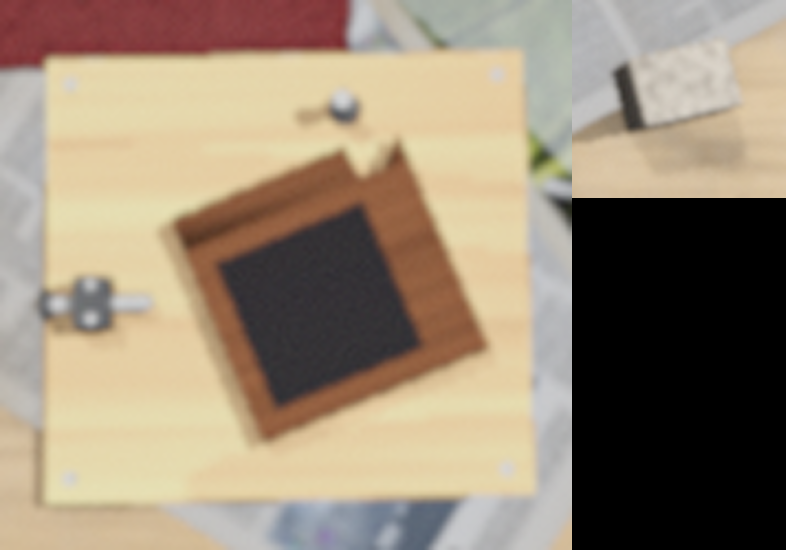

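The crop confirms the grey stone (dark side on the left, no blue). The panel is anticlockwise with its notch at about (297,220), the peg head is at about (293,208), and the screw tip at about (249,253).

```bash
cat >> h.py <<'E'
def jigpose(c):
    "board corners from hand-read pixels refined by line fits on its colour mask"
    im=cv2.cvtColor(c["color"],cv2.COLOR_RGB2HSV)
    m=cv2.inRange(im,(14,35,170),(28,140,255)); n=cv2.inRange(im,(3,70,40),(16,255,240))
    return m,n
E
cat > m.py <<'E'
from h import *
np.set_printoptions(precision=4,suppress=True)
c=arm.capture("top");f=lambda u,v,z:onz(c,215+u/4.4,185+v/4.4,z)
C=np.array([f(45,58,.01),f(522,50,.01),f(535,493,.01),f(42,503,.01)])[:,:2]
J=np.array([[90,129],[90,-151],[-170,-151],[-170,129]])/1000
M,_=cv2.estimateAffinePartial2D(J,C);
def rigid(A,B):
    a=A-A.mean(0);b=B-B.mean(0);th=np.arctan2((a[:,0]*b[:,1]-a[:,1]*b[:,0]).sum(),(a*b).sum())
    R=np.array([[np.cos(th),-np.sin(th)],[np.sin(th),np.cos(th)]]);t=B.mean(0)-R@A.mean(0);return th,R,t,B-(A@R.T+t)
th,R,t,res=rigid(J,C);print("jig",th,t);print(res)
print("peg pred",R@[.056,-.046]+t,"seen top",f(343,100,.04)[:2])
print("stop org",R@[-.056,.088]+t,"tip seen jig",R.T@(f(152,303,.019)[:2]-t))
P=np.array([f(172,222,.024),f(487,348,.024),f(262,440,.024)])[:,:2]
print("sides",np.linalg.norm(P[0]-P[2]),np.linalg.norm(P[1]-P[2]))
Q=np.array([[70,70],[-70,-70],[-70,70]])/1000
pt,PR,pp,pres=rigid(Q,P);print("panel",pt,pp,"rel",pt-th);print(pres)
n=PR@[.056,-.046]+pp;print("notch",n,"notch in jig",R.T@(n-t),"ctr in jig",R.T@(pp-t), "notch pix",proj(c,[*n,.024]))
g=lambda u,v,z:onz(c,435+(u-572)/3.3,235+v/3.3,z)
S=np.array([g(634,65,.062),g(727,42,.062),g(741,103,.062),g(643,130,.062)])[:,:2]
print("stone",S.mean(0),np.linalg.norm(np.diff(S,axis=0),axis=1),"yaw of long",np.arctan2(*(S[0]-S[1]+S[3]-S[2])[::-1]))
for nme,u,v,z in [("spool",404,326,.04),("jar",379,181,.07),("tape",438,188,.019),("cup",160,313,.053),("blue",479,314,.06)]: print(nme,onz(c,u,v,z)[:2])
E
python3 m.py
```

```text
Traceback (most recent call last):
  File "m.py", line 6, in <module>
    M,_=cv2.estimateAffinePartial2D(J,C);
        ~~~~~~~~~~~~~~~~~~~~~~~~~~~^^^^^
cv2.error: OpenCV(4.12.0) /io/opencv/modules/calib3d/src/ptsetreg.cpp:1108: error: (-215:Assertion failed) count >= 0 && to.checkVector(2) == count in function 'estimateAffinePartial2D'
```

```bash
sed -i '/estimateAffine/d' m.py; python3 m.py
```

```text
jig 0.0049345169832159235 [0.6234 0.1325]
[[-0.     -0.0002]
 [-0.0009  0.0007]
 [ 0.0004 -0.0006]
 [ 0.0005  0.    ]]
peg pred [0.6796 0.0868] seen top [0.6783 0.0861]
stop org [0.567  0.2202] tip seen jig [-0.0572  0.0652]
sides 0.13584811460235177 0.1376071460177062
panel 0.383799799646099 [0.5752 0.0957] rel 0.3788652826628831
[[-0.002  -0.0014]
 [-0.0001  0.0016]
 [ 0.002  -0.0002]]
notch [0.6443 0.0741] notch in jig [ 0.0206 -0.0585] ctr in jig [-0.0484 -0.0365] notch pix [298.1663 222.1479]
stone [ 0.5347 -0.3443] [0.0716 0.0462 0.0757] yaw of long 1.8101160295740766
spool [ 0.3801 -0.1817]
jar [ 0.7359 -0.1288]
tape [ 0.7289 -0.2853]
cup [0.4205 0.4086]
blue [ 0.4057 -0.3602]
```

carry_out --targets '[0,0.026,-0.027,0,0,0,0.026,-0.027,0,0,0,0.026,-0.027,0,0,0,0.026,-0.027,0,0,0,0.026,-0.027,0,0,0,0.026,-0.027,0,0,0,0.026,-0.027,0,0,0,0.026,-0.027,0,0,0,0.026,-0.027,0,0,0,0.026,-0.027,0,0]'

```text
time: 1.08
eef_pos: [0.3778, -0.2245, 0.1884]
tool_rot: [[0.922, 0.388, 0.0], [0.388, -0.922, -0.0], [0.0, 0.0, -1.0]]
wrist_force: [0.6, 0.2, -0.3]
finger_gap: 0.0869
gripper_force: 0.0
```

carry_out --targets '[0,0.026,-0.027,0,0,0,0.026,-0.027,0,0,0,0.026,-0.027,0,0,0,0.026,-0.027,0,0,0,0.026,-0.027,0,0,0,0.026,-0.027,0,0,0,0.026,-0.027,0,0,0,0.026,-0.027,0,0,0,0,0,0,0,0,0,0,0,0]'

```text
time: 1.92
eef_pos: [0.4855, 0.0554, 0.1882]
tool_rot: [[0.92, 0.393, 0.0], [0.393, -0.92, -0.0], [-0.0, 0.0, -1.0]]
wrist_force: [-0.4, -1.2, -0.2]
finger_gap: 0.0869
gripper_force: 0.0
```

```bash
cat >> h.py <<'E'
def wrist(name):
    o=arm.get_obs();c=arm.capture("wrist")
    T=np.eye(4);T[:3,:3]=o["tool_rot"];T[:3,3]=o["eef_pos"]
    c["world_to_cam"]=np.linalg.inv(T@np.array(c["mount"]))
    cv2.imwrite(f"pics/{name}.png",c["color"][:,:,::-1]);np.savez(f"{name}.npz",**c);return o,c
E
python3 - <<'E'
from h import *
np.set_printoptions(precision=4,suppress=True)
o,c=wrist("w1");print(o["eef_pos"],o["tool_rot"],o["wrist_force"],c["mount"],c["mtx"])
E
```

```text
[0.4855 0.0554 0.1882] [[ 0.9197  0.3926  0.0001]
 [ 0.3926 -0.9197 -0.0003]
 [-0.0001  0.0003 -1.    ]] [-0.438  -1.1584 -0.1707] [[-0.0002  0.9647  0.2633  0.0719]
 [ 1.     -0.0001  0.001   0.0005]
 [ 0.001   0.2633 -0.9647 -0.1969]
 [ 0.      0.      0.      1.    ]] [[342.3633   0.     321.1251]
 [  0.     342.3633 241.2587]
 [  0.       0.       1.    ]]
```

View pics/w1.png

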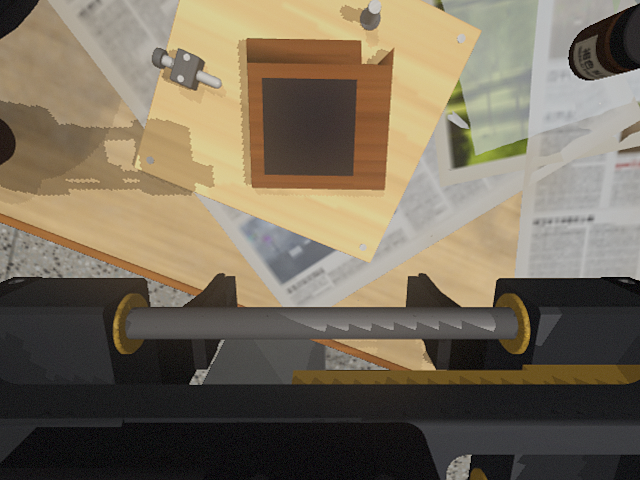

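The wrist view shows the panel's rear edge from about (252,187) to (385,190), its notch at (378,60), the peg at (371,15) and the screw tip at (220,84). Now I'll measure the edge in tool axes.

Run:
```python
from h import *
np.set_printoptions(precision=4,suppress=True)
c=dict(np.load("w1.npz"));o=arm.get_obs()
f=lambda u,v,z:(o["tool_rot"].T@(onz(c,u,v,z)-o["eef_pos"]))[:2]
for n,a in dict(rl=(253,187.5,.024),rr=(385,190,.024),fl=(247,63,.024),notchw=(363,65,.024),pegtop=(374,4,.04),tip=(221,84,.019)).items(): print(n,f(*a),onz(c,*a)[:2])
```

```text
rl [ 0.0327 -0.0723] [0.4867 0.1334]
rr [0.0304 0.0662] [0.5386 0.0049]
fl [ 0.1512 -0.0721] [0.5958 0.1794]
notchw [0.1497 0.039 ] [0.6378 0.0766]
pegtop [0.195  0.0452] [0.682  0.0885]
tip [ 0.1334 -0.0997] [0.5687 0.198 ]
```

carry_out --targets '[0,0,-0.002,0.035,1,0,0,0,0.035,0,0,0,0,0.035,0,0,0,0,0.035,0,0,0,0,0.034,0,0,0.01,0,0,0,0,0.006,0,0,0,0,0,0,0,0]'

```text
time: 2.63
eef_pos: [0.5031, 0.0606, 0.0158]
tool_rot: [[0.929, 0.371, 0.006], [0.371, -0.929, -0.001], [0.005, 0.003, -1.0]]
wrist_force: [1.0, -0.3, 0.2]
finger_gap: 0.0872
gripper_force: 0.0
```

carry_out --targets '[0,0.004,0,0.001,0,0,0.004,0,0,0,0,0.004,0,0,0,0,0.004,0,0,0,0,0.004,0,0,0,0,0.004,0,0,0,0,0.003,0,0,0,0,0.002,0,0,0,0,0,0,0,0]'

```text
time: 3.38
eef_pos: [0.5268, 0.0724, 0.0132]
tool_rot: [[0.928, 0.372, 0.0], [0.372, -0.928, -0.0], [0.0, 0.0, -1.0]]
wrist_force: [0.0, -1.0, 0.4]
finger_gap: 0.087
gripper_force: 0.0
```

Run:
```python
from h import *
np.set_printoptions(precision=4,suppress=True)
o,c=wrist("w2");print(o["eef_pos"],o["tool_rot"],o["wrist_force"])
```

```text
[0.5268 0.0724 0.0132] [[ 0.9281  0.3724  0.0005]
 [ 0.3724 -0.9281 -0.    ]
 [ 0.0004  0.0002 -1.    ]] [ 0.0384 -0.992   0.4493]
```

View pics/w2.png

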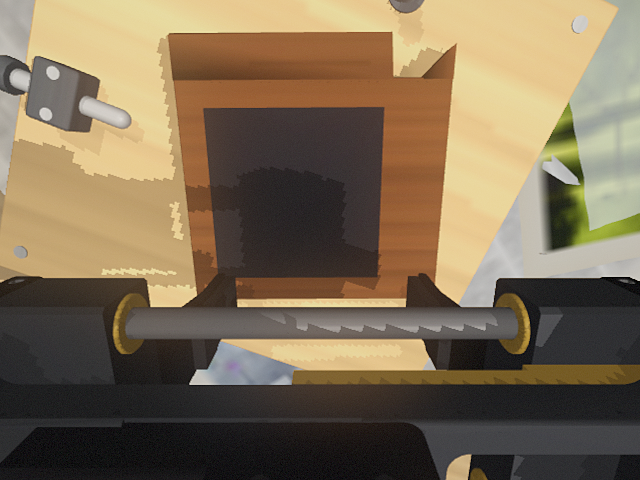

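The panel has slid ahead squarely on both fingers. The notch, at about (405,77), is in line with the peg at (405,5), with roughly 15 mm left to go.

carry_out --targets '[0,0.004,0,0,0,0,0.004,0,0,0,0,0.002,0,0,0,0,0.001,0,0,0,0,0.001,0,0,0]'

```text
time: 3.85
eef_pos: [0.5376, 0.0768, 0.0132]
tool_rot: [[0.928, 0.372, -0.0], [0.372, -0.928, 0.0], [-0.0, -0.0, -1.0]]
wrist_force: [-0.2, -0.0, -0.1]
finger_gap: 0.087
gripper_force: 0.0
```

carry_out --targets '[0,0.001,0,0,0,0,0.0005,0,0,0]'

```text
time: 4.02
eef_pos: [0.5388, 0.0773, 0.0132]
tool_rot: [[0.928, 0.372, -0.0], [0.372, -0.928, 0.0], [-0.0, -0.0, -1.0]]
wrist_force: [-0.1, 1.2, 1.2]
finger_gap: 0.0865
gripper_force: 0.0
```

carry_out --targets '[0,0.0005,0,0,0,0,0.0005,0,0,0]'

```text
time: 4.18
eef_pos: [0.5397, 0.0777, 0.0132]
tool_rot: [[0.928, 0.372, -0.0], [0.372, -0.928, 0.0], [-0.0, -0.0, -1.0]]
wrist_force: [0.5, 0.3, 0.2]
finger_gap: 0.0871
gripper_force: 0.0
```

carry_out --targets '[0,0.0005,0,0,0,0,0.0005,0,0,0]'

```text
time: 4.35
eef_pos: [0.5406, 0.0781, 0.0132]
tool_rot: [[0.928, 0.372, -0.0], [0.372, -0.928, 0.0], [-0.0, -0.0, -1.0]]
wrist_force: [0.1, -0.0, 0.1]
finger_gap: 0.0868
gripper_force: 0.0
```

carry_out --targets '[0,0.0005,0,0,0,0,0.0005,0,0,0]'

```text
time: 4.52
eef_pos: [0.5416, 0.0784, 0.0133]
tool_rot: [[0.928, 0.372, -0.0], [0.372, -0.928, -0.0], [-0.0, 0.0, -1.0]]
wrist_force: [-0.8, -0.1, -0.5]
finger_gap: 0.0872
gripper_force: 0.0
```

Run:
```python
from h import *
np.set_printoptions(precision=4,suppress=True)
for i in range(3): arm.capture("wrist");print(arm.get_obs()["wrist_force"],arm.get_obs()["wrist_torque"])
```

```text
[-0.0365 -0.0283 -0.1866] [ 0.0043  0.0145 -0.0092]
[ 0.3754 -0.1497  0.0657] [ 0.0284  0.0128 -0.0336]
[-0.0349 -0.9824  0.4967] [ 0.0024  0.0811 -0.0231]
```

carry_out --targets '[0,0.0005,0,0,0,0,0.0005,0,0,0]'

```text
time: 4.83
eef_pos: [0.5425, 0.0788, 0.0133]
tool_rot: [[0.928, 0.372, -0.0], [0.372, -0.928, 0.0], [-0.0, -0.0, -1.0]]
wrist_force: [0.1, -0.4, -0.7]
finger_gap: 0.087
gripper_force: 0.0
```

carry_out --targets '[0,0.0005,0,0,0,0,0.0005,0,0,0]'

```text
time: 5.0
eef_pos: [0.5435, 0.0792, 0.0133]
tool_rot: [[0.928, 0.372, -0.0], [0.372, -0.928, 0.0], [-0.0, -0.0, -1.0]]
wrist_force: [-0.1, -0.0, 0.8]
finger_gap: 0.0869
gripper_force: 0.0
```

Run:
```python
from h import *
np.set_printoptions(precision=4,suppress=True)
for i in range(2): c=arm.capture("top");print(arm.get_obs()["wrist_force"])
im=c["color"][185:310,215:345,::-1]
w=arm.capture("wrist")["color"][0:130,330:480,::-1]
a=cv2.resize(im,None,fx=3,fy=3,interpolation=cv2.INTER_CUBIC);b=cv2.resize(w,None,fx=2.5,fy=2.5,interpolation=cv2.INTER_CUBIC)
o=np.zeros((375,390+375,3),np.uint8);o[:375,:390]=a;o[:b.shape[0],390:]=b;cv2.imwrite("pics/k1.png",o)
```

```text
[ 0.0538  0.4397 -0.6077]
[-0.3982 -0.0081 -0.4576]
```

View pics/k1.png

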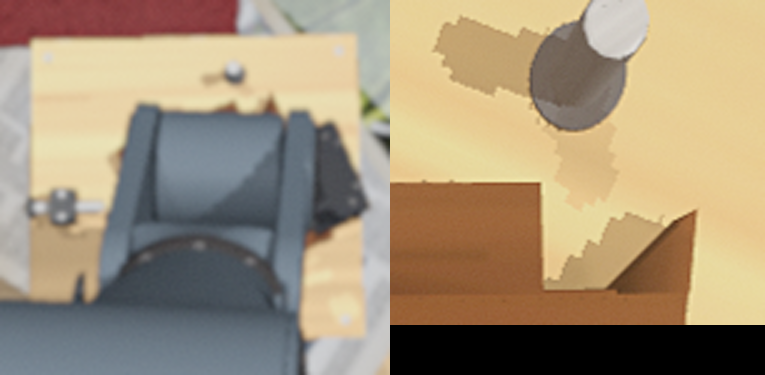

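The fingers have moved but the notch corner has shifted back in the wrist view, from (392,78) to (392,116), so the panel may not have moved at all. I'll check that numerically.

Run:
```python
from h import *
np.set_printoptions(precision=4,suppress=True)
def go(c,l,pts):
    T=np.linalg.inv(c["world_to_cam"])@np.linalg.inv(np.array(c["mount"]))
    for n,a in pts.items():
        p=onz(c,*a);print(l,n,p[:2],"tool",(np.linalg.inv(T)@[*p,1])[:2])
c=dict(np.load("w1.npz"));go(c,"w1",dict(nb=(362,65,.024),wt=(361,41,.024),fl=(247,39,.024)))
c=dict(np.load("w2.npz"));go(c,"w2",dict(nb=(392,78,.024),wt=(391,32,.024),fl=(169,34,.024)))
o,c=wrist("w3");go(c,"w3",dict(nb=(392,116,.024),wt=(390,73,.024)))
im=c["color"];print([ (v,im[v,320].tolist()) for v in range(255,310,6)])
```

```text
w1 nb [0.6374 0.0774] tool [0.1485 0.0393]
w1 wt [0.6557 0.087 ] tool [0.169  0.0377]
w1 fl [0.6152 0.1864] tool [ 0.1707 -0.0697]
w2 nb [0.6379 0.0787] tool [0.1055 0.0356]
w2 wt [0.6563 0.0877] tool [0.1258 0.034 ]
w2 fl [0.6155 0.1871] tool [ 0.125  -0.0733]
w3 nb [0.6384 0.0778] tool [0.0876 0.0366]
w3 wt [0.6563 0.0872] tool [0.1077 0.0345]
[(255, [39, 33, 38]), (261, [43, 39, 40]), (267, [41, 36, 34]), (273, [44, 39, 40]), (279, [42, 38, 37]), (285, [49, 42, 37]), (291, [52, 44, 43]), (297, [53, 46, 43]), (303, [55, 43, 39]), (309, [79, 72, 67])]
```

The panel has not moved: the open fingertips ride above the shut-tip TCP and passed over the panel. I'll back off behind the edge and touch down on the board to find the tip height.

carry_out --targets '[0,0,0,-0.006,0,0,-0.025,0,0,0,0,-0.025,0,0,0,0,0,0,0.006,0,0,0,0,0.001,0,0,0,0,0.001,0,0,0,0,0.001,0,0,0,0,0.001,0,0,0,0,0,0]'

```text
time: 5.95
eef_pos: [0.498, 0.0607, 0.0092]
tool_rot: [[0.928, 0.373, 0.001], [0.373, -0.928, -0.0], [0.001, 0.0, -1.0]]
wrist_force: [0.5, 0.0, 0.2]
finger_gap: 0.0871
gripper_force: 0.0
```

carry_out --targets '[0,0,0,0.001,0,0,0,0,0.001,0,0,0,0,0,0]'

```text
time: 6.2
eef_pos: [0.497, 0.0606, 0.0071]
tool_rot: [[0.928, 0.372, -0.0], [0.372, -0.928, 0.0], [-0.0, -0.0, -1.0]]
wrist_force: [-0.3, -0.6, -0.4]
finger_gap: 0.0871
gripper_force: 0.0
```

carry_out --targets '[0,0,0,0.001,0,0,0,0,0.001,0,0,0,0,0,0]'

```text
time: 6.45
eef_pos: [0.4969, 0.0606, 0.0051]
tool_rot: [[0.928, 0.372, -0.0], [0.372, -0.928, 0.0], [-0.0, -0.0, -1.0]]
wrist_force: [0.4, 0.6, -0.7]
finger_gap: 0.0873
gripper_force: 0.0
```

carry_out --targets '[0,0,0,0.002,0,0,0,0,0.002,0,0,0,0,0.001,0,0,0,0,0,0]'

```text
time: 6.78
eef_pos: [0.4968, 0.0605, -0.0001]
tool_rot: [[0.928, 0.372, -0.001], [0.372, -0.928, 0.0], [-0.001, -0.0, -1.0]]
wrist_force: [-0.6, -0.3, 0.2]
finger_gap: 0.087
gripper_force: 0.0
```

carry_out --targets '[0,0,0,0.001,0,0,0,0,0,0]'

```text
time: 6.95
eef_pos: [0.4969, 0.0605, -0.0009]
tool_rot: [[0.928, 0.372, -0.0], [0.372, -0.928, 0.0], [-0.0, -0.0, -1.0]]
wrist_force: [-0.0, -0.2, -0.9]
finger_gap: 0.0869
gripper_force: 0.0
```

carry_out --targets '[0,0,0,0.001,0,0,0,0,0,0]'

```text
time: 7.12
eef_pos: [0.497, 0.0605, -0.0019]
tool_rot: [[0.928, 0.372, -0.0], [0.372, -0.928, 0.0], [-0.0, -0.0, -1.0]]
wrist_force: [0.1, 0.0, -0.9]
finger_gap: 0.0868
gripper_force: 0.0
```

carry_out --targets '[0,0,0,0.001,0,0,0,0,0,0]'

```text
time: 7.28
eef_pos: [0.497, 0.0605, -0.0028]
tool_rot: [[0.928, 0.372, -0.0], [0.372, -0.928, 0.0], [-0.0, -0.0, -1.0]]
wrist_force: [0.4, 0.9, -0.9]
finger_gap: 0.0869
gripper_force: 0.0
```

carry_out --targets '[0,0,0,0.001,0,0,0,0,0,0]'

```text
time: 7.45
eef_pos: [0.497, 0.0605, -0.0039]
tool_rot: [[0.928, 0.372, -0.0], [0.372, -0.928, 0.0], [-0.0, -0.0, -1.0]]
wrist_force: [-0.5, 0.6, -0.4]
finger_gap: 0.0868
gripper_force: 0.0
```

carry_out --targets '[0,0,0,0.001,0,0,0,0,0,0]'

```text
time: 7.62
eef_pos: [0.4969, 0.0606, -0.0049]
tool_rot: [[0.928, 0.372, -0.0], [0.372, -0.928, 0.0], [-0.0, -0.0, -1.0]]
wrist_force: [-0.1, 0.4, -0.0]
finger_gap: 0.0869
gripper_force: 0.0
```

carry_out --targets '[0,0,0,0.001,0,0,0,0,0,0]'

```text
time: 7.78
eef_pos: [0.4969, 0.0606, -0.0059]
tool_rot: [[0.928, 0.372, -0.0], [0.372, -0.928, 0.0], [-0.0, -0.0, -1.0]]
wrist_force: [0.2, -0.4, -0.1]
finger_gap: 0.0871
gripper_force: 0.0
```

carry_out --targets '[0,0,0,0.001,0,0,0,0,0.0005,0,0,0,0,0,0]'

```text
time: 8.03
eef_pos: [0.4969, 0.0605, -0.0074]
tool_rot: [[0.928, 0.372, -0.0], [0.372, -0.928, 0.0], [-0.0, -0.0, -1.0]]
wrist_force: [0.2, -0.4, 0.7]
finger_gap: 0.0869
gripper_force: 0.0
```

carry_out --targets '[0,0,0,0.001,0,0,0,0,0.0005,0,0,0,0,0,0]'

```text
time: 8.28
eef_pos: [0.497, 0.0605, -0.0089]
tool_rot: [[0.928, 0.372, -0.0], [0.372, -0.928, 0.0], [-0.0, -0.0, -1.0]]
wrist_force: [0.6, 0.5, -1.0]
finger_gap: 0.0868
gripper_force: 0.0
```

carry_out --targets '[0,0,0,0.001,0,0,0,0,0,0]'

```text
time: 8.45
eef_pos: [0.497, 0.0605, -0.0099]
tool_rot: [[0.928, 0.372, -0.0], [0.372, -0.928, 0.0], [-0.0, -0.0, -1.0]]
wrist_force: [0.2, -0.6, -0.1]
finger_gap: 0.0872
gripper_force: 0.0
```

carry_out --targets '[0,-0.004,-0.003,0.001,0,0,0,0,-0.025,0,1,0,0,0,0,1,0,0,0,0,1,0,0,0,0,1,0,0,0,0,1,0,0,0,0,1,0,0,0,0,1,0,0,0,0]'

```text
time: 9.2
eef_pos: [0.4919, 0.0618, 0.0139]
tool_rot: [[0.928, 0.372, -0.001], [0.372, -0.928, 0.0], [-0.001, -0.0, -1.0]]
wrist_force: [-0.6, 0.4, 0.1]
finger_gap: 0.0483
gripper_force: 0.0
```

Run:
```python
from h import *
np.set_printoptions(precision=4,suppress=True)
o,c=wrist("w4");print(o["eef_pos"],o["tool_rot"],o["wrist_force"],o["finger_gap"])
```

```text
[0.4919 0.0618 0.0139] [[ 0.9282  0.3722 -0.0008]
 [ 0.3722 -0.9282  0.0001]
 [-0.0007 -0.0003 -1.    ]] [-0.6439  0.3721  0.1184] 0.04828991798379938
```

View pics/w4.png

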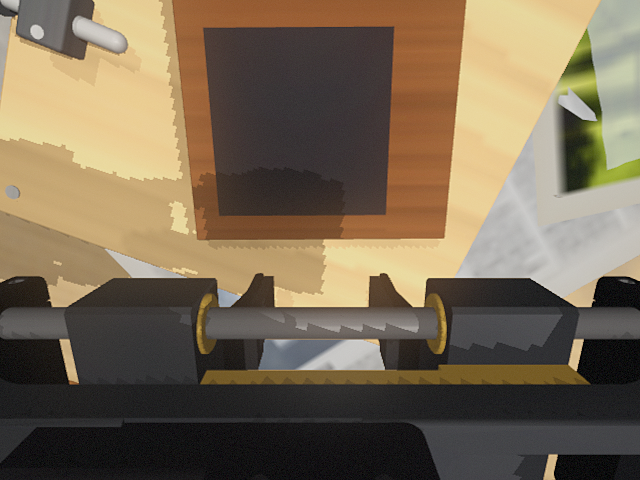

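The view shows the panel's rear edge at v≈239. The fingertips end at about (273,275) and (372,275), well short of where the TCP projects (v≈255). I'll shut the fingers fully and feel for the board.

carry_out --targets '[1,0,0,0,0,1,0,0,0,0,1,0,0,0,0,1,0,0,0,0,1,0,0,0,0,1,0,0,0,0,1,0,0,0,0,1,0,0,0,0,1,0,0,0,0]'

```text
time: 10.0
eef_pos: [0.4922, 0.0619, 0.0143]
tool_rot: [[0.928, 0.372, 0.0], [0.372, -0.928, 0.0], [0.0, -0.0, -1.0]]
wrist_force: [-0.5, 0.1, 0.9]
finger_gap: 0.0004
gripper_force: 0.0
```

Run:
```python
from h import *
o,c=wrist("w5");im=c["color"].astype(int)
print(o["finger_gap"])
for u in (305,313,321,329,337): print(u,[int(im[v,u].mean()) for v in range(236,320,4)])
```

```text
0.00039876122062787494
305 [81, 149, 143, 153, 154, 147, 150, 152, 152, 152, 48, 50, 47, 48, 46, 98, 100, 84, 76, 70, 99]
313 [80, 147, 138, 163, 161, 152, 149, 152, 153, 152, 63, 53, 52, 52, 50, 47, 47, 40, 68, 87, 101]
321 [81, 202, 143, 205, 160, 179, 192, 144, 201, 194, 134, 144, 110, 145, 135, 131, 127, 129, 63, 80, 89]
329 [83, 202, 191, 192, 202, 204, 199, 191, 194, 196, 73, 58, 56, 57, 53, 53, 53, 49, 71, 84, 89]
337 [81, 198, 191, 193, 202, 203, 202, 196, 193, 196, 50, 55, 51, 55, 49, 70, 72, 77, 64, 77, 86]
```

carry_out --targets '[1,0,0,0.001,0,1,0,0,0.001,0,1,0,0,0.001,0,1,0,0,0.001,0,1,0,0,0,0]'

```text
time: 10.47
eef_pos: [0.492, 0.0618, 0.01]
tool_rot: [[0.928, 0.372, -0.0], [0.372, -0.928, 0.0], [-0.0, -0.0, -1.0]]
wrist_force: [0.0, -0.3, 0.1]
finger_gap: 0.0007
gripper_force: 0.0
```

carry_out --targets '[1,0,0,0.001,0,1,0,0,0.001,0,1,0,0,0,0]'

```text
time: 10.72
eef_pos: [0.4921, 0.0619, 0.0081]
tool_rot: [[0.928, 0.372, -0.0], [0.372, -0.928, 0.0], [-0.0, -0.0, -1.0]]
wrist_force: [0.0, 0.6, -0.1]
finger_gap: 0.0004
gripper_force: 0.0
```

carry_out --targets '[1,0,0,0.001,0,1,0,0,0.001,0,1,0,0,0,0]'

```text
time: 10.97
eef_pos: [0.4921, 0.0618, 0.0061]
tool_rot: [[0.928, 0.372, -0.0], [0.372, -0.928, 0.0], [-0.0, -0.0, -1.0]]
wrist_force: [0.2, -0.3, 0.0]
finger_gap: 0.0006
gripper_force: 0.0
```

The tips don't reach the stated TCP even when shut, so they sit a constant ~30 mm short (the wrist ray gives about 33 mm). I'll reopen for the wide push and keep feeling downwards.

carry_out --targets '[0,0,0,-0.01,0,0,0,0,0,0,0,0,0,0,0,0,0,0,0,0,0,0,0,0,0,0,0,0,0,0,0,0,0,0,0,0,0,0,0,0,0,0,0,0,0,0,0,0,0,0]'

```text
time: 11.8
eef_pos: [0.4921, 0.0618, 0.0162]
tool_rot: [[0.928, 0.372, -0.0], [0.372, -0.928, 0.0], [-0.0, -0.0, -1.0]]
wrist_force: [0.8, 0.5, 0.6]
finger_gap: 0.059
gripper_force: 0.0
```

carry_out --targets '[0,0,0,0.006,0,0,0,0,0.006,0,0,0,0,0.004,0,0,0,0,0.004,0,0,0,0,0.003,0,0,0,0,0.002,0,0,0,0,0.002,0,0,0,0,0.001,0,0,0,0,0,0]'

```text
time: 12.55
eef_pos: [0.4921, 0.0619, -0.012]
tool_rot: [[0.928, 0.372, -0.0], [0.372, -0.928, 0.0], [-0.0, -0.0, -1.0]]
wrist_force: [-0.4, -0.1, -0.2]
finger_gap: 0.0872
gripper_force: 0.0
```

carry_out --targets '[0,0,0,0.001,0,0,0,0,0.001,0,0,0,0,0,0]'

```text
time: 12.8
eef_pos: [0.4922, 0.0619, -0.0138]
tool_rot: [[0.928, 0.372, 0.0], [0.372, -0.928, 0.0], [0.0, 0.0, -1.0]]
wrist_force: [0.1, -0.9, 0.7]
finger_gap: 0.087
gripper_force: 0.0
```

carry_out --targets '[0,0,0,0.001,0,0,0,0,0.001,0,0,0,0,0,0]'

```text
time: 13.05
eef_pos: [0.4921, 0.0618, -0.0159]
tool_rot: [[0.928, 0.372, -0.0], [0.372, -0.928, 0.0], [-0.0, -0.0, -1.0]]
wrist_force: [-0.1, 0.1, -0.5]
finger_gap: 0.087
gripper_force: 0.0
```

carry_out --targets '[0,0,0,0.001,0,0,0,0,0.001,0,0,0,0,0,0]'

```text
time: 13.3
eef_pos: [0.4921, 0.0618, -0.0179]
tool_rot: [[0.928, 0.372, -0.0], [0.372, -0.928, 0.0], [-0.0, -0.0, -1.0]]
wrist_force: [0.4, 0.7, 0.2]
finger_gap: 0.087
gripper_force: 0.0
```

carry_out --targets '[0,0,0,0.001,0,0,0,0,0,0]'

```text
time: 13.47
eef_pos: [0.4921, 0.0618, -0.0189]
tool_rot: [[0.928, 0.372, -0.0], [0.372, -0.928, 0.0], [-0.0, -0.0, -1.0]]
wrist_force: [-0.6, -0.3, -0.4]
finger_gap: 0.087
gripper_force: 0.0
```

carry_out --targets '[0,0,0,0.001,0,0,0,0,0,0]'

```text
time: 13.63
eef_pos: [0.4921, 0.0618, -0.0199]
tool_rot: [[0.928, 0.372, -0.0], [0.372, -0.928, 0.0], [-0.0, -0.0, -1.0]]
wrist_force: [-0.0, -0.1, 0.1]
finger_gap: 0.0869
gripper_force: 0.0
```

carry_out --targets '[0,0,0,0.001,0,0,0,0,0,0]'

```text
time: 13.8
eef_pos: [0.4921, 0.0618, -0.0209]
tool_rot: [[0.928, 0.372, -0.0], [0.372, -0.928, 0.0], [-0.0, -0.0, -1.0]]
wrist_force: [0.4, 0.0, -0.7]
finger_gap: 0.0871
gripper_force: 0.0
```

carry_out --targets '[0,0,0,0.001,0,0,0,0,0,0]'

```text
time: 13.97
eef_pos: [0.4921, 0.0618, -0.0219]
tool_rot: [[0.928, 0.372, -0.0], [0.372, -0.928, 0.0], [-0.0, -0.0, -1.0]]
wrist_force: [1.0, -0.4, -0.9]
finger_gap: 0.0871
gripper_force: 0.0
```

carry_out --targets '[0,0,0,0.001,0,0,0,0,0,0]'

```text
time: 14.13
eef_pos: [0.4921, 0.0618, -0.0229]
tool_rot: [[0.928, 0.372, -0.0], [0.372, -0.928, 0.0], [-0.0, -0.0, -1.0]]
wrist_force: [-0.5, 0.1, -0.3]
finger_gap: 0.0865
gripper_force: 0.0
```

carry_out --targets '[0,0,0,0.001,0,0,0,0,0,0]'

```text
time: 14.3
eef_pos: [0.4922, 0.0618, -0.0238]
tool_rot: [[0.928, 0.372, -0.0], [0.372, -0.928, 0.0], [-0.0, -0.0, -1.0]]
wrist_force: [0.6, 0.5, -0.4]
finger_gap: 0.0872
gripper_force: 0.0
```

Run:
```python
from h import *
o,c=wrist("w6");print(o["finger_gap"],o["eef_pos"],o["wrist_force"],o["joint_torque"])
im=c["color"][150:400,150:490,::-1];cv2.imwrite("pics/w6c.png",cv2.resize(im,None,fx=2.3,fy=2.3))
```

```text
0.08719505635431363 [ 0.49221192  0.06183807 -0.02381697] [ 0.64192274  0.50968475 -0.3776421 ] [-1.02401405e-02 -3.99063563e+01 -5.17789945e+00  3.37174418e-02
 -5.83225116e-02 -3.40434258e-05]
```

View pics/w6c.png

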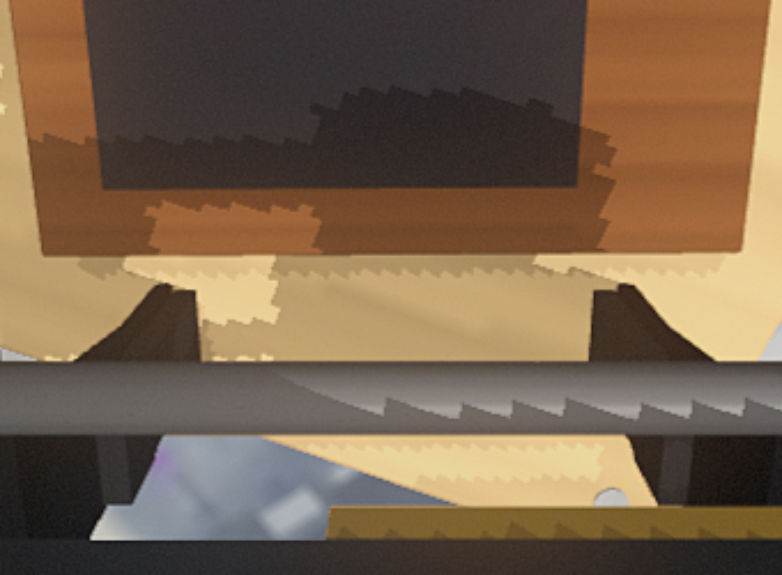

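The tips, at about (195,290) and (593,290) in the crop, are now 1–2 mm above the board. The rear edge (v≈253 in the crop) is about 12 mm ahead of the finger faces. Pushing now.

carry_out --targets '[0,0.004,0,-0.001,0,0,0.004,0,0,0,0,0.002,0,0,0,0,0.002,0,0,0,0,0.003,0,0,0,0,0.003,0,0,0,0,0.003,0,0,0,0,0.003,0,0,0,0,0.003,0,0,0,0,0.003,0,0,0]'

```text
time: 15.18
eef_pos: [0.5209, 0.0731, -0.0228]
tool_rot: [[0.928, 0.372, 0.001], [0.372, -0.928, 0.0], [0.001, 0.0, -1.0]]
wrist_force: [-1.0, -0.3, 0.9]
finger_gap: 0.087
gripper_force: 0.6
```

```bash
cat > e.py <<'E'
from h import *
np.set_printoptions(precision=4,suppress=True)
# panel pose by line fits on the black field (wrist view, z=.024)
def field(c,z=.024):
    hsv=cv2.cvtColor(c["color"],cv2.COLOR_RGB2HSV)
    m=cv2.inRange(hsv,(3,90,30),(16,255,240));m[270:]=0
    return m
import sys
o,c=wrist(sys.argv[1]);print(o["time"],o["eef_pos"],o["wrist_force"])
m=field(c);T=np.eye(4);T[:3,:3]=o["tool_rot"];T[:3,3]=o["eef_pos"];Ti=np.linalg.inv(T)
im=c["color"].astype(int)
# rear edge: last brown row per column, between the fingers
pts=[]
for u in range(250,392,8):
    v=np.flatnonzero(m[:268,u])
    if len(v): pts.append(onz(c,u,v[-1]+.5,.024)[:2])
pts=np.array(pts)
if len(pts)>4:
    vx,vy,x,y=cv2.fitLine(pts.astype(np.float32),cv2.DIST_HUBER,0,.001,.001).ravel()
    print("rear edge dir",np.arctan2(vy,vx)-np.pi/2,np.arctan2(vy,vx)+np.pi/2,"tool x of edge",(Ti@[x,y,.024,1])[:2])
E
python3 e.py w7
```

```text
15.1833 [ 0.5209  0.0731 -0.0228] [-0.9731 -0.2679  0.8974]
rear edge dir -2.760344 0.3812487 tool x of edge [ 0.0183 -0.006 ]
```

carry_out --targets '[0,0.002,0,0,0,0,0.001,0,0,0,0,0.001,0,0,0,0,0,0,0,0]'

```text
time: 15.57
eef_pos: [0.5241, 0.0746, -0.0228]
tool_rot: [[0.928, 0.372, 0.001], [0.372, -0.928, 0.0], [0.001, 0.0, -1.0]]
wrist_force: [-0.8, 0.3, -0.1]
finger_gap: 0.0869
gripper_force: 0.4
```

carry_out --targets '[0,0.0005,0,0,0,0,0.0005,0,0,0,0,0,0,0,0]'

```text
time: 15.82
eef_pos: [0.5248, 0.0749, -0.0228]
tool_rot: [[0.928, 0.372, 0.0], [0.372, -0.928, 0.0], [0.0, 0.0, -1.0]]
wrist_force: [-0.7, -0.2, -0.3]
finger_gap: 0.0871
gripper_force: 0.5
```

carry_out --targets '[0,0.0005,0,0,0,0,0.0005,0,0,0,0,0,0,0,0]'

```text
time: 16.07
eef_pos: [0.5258, 0.0753, -0.0228]
tool_rot: [[0.928, 0.372, 0.0], [0.372, -0.928, 0.0], [0.0, 0.0, -1.0]]
wrist_force: [-1.5, 0.5, 0.3]
finger_gap: 0.0868
gripper_force: 0.4
```

carry_out --targets '[0,0.0005,0,0,0,0,0.0005,0,0,0,0,0,0,0,0]'

```text
time: 16.32
eef_pos: [0.5268, 0.0757, -0.0228]
tool_rot: [[0.928, 0.372, 0.0], [0.372, -0.928, 0.0], [0.0, 0.0, -1.0]]
wrist_force: [-0.7, -0.4, 0.3]
finger_gap: 0.0871
gripper_force: 0.5
```

carry_out --targets '[0,0.0005,0,0,0,0,0.0005,0,0,0,0,0,0,0,0]'

```text
time: 16.57
eef_pos: [0.5277, 0.076, -0.0228]
tool_rot: [[0.928, 0.372, 0.0], [0.372, -0.928, 0.0], [0.0, 0.0, -1.0]]
wrist_force: [-0.8, -0.4, -0.2]
finger_gap: 0.087
gripper_force: 0.4
```

carry_out --targets '[0,0.0005,0,0,0,0,0.0005,0,0,0,0,0,0,0,0]'

```text
time: 16.82
eef_pos: [0.5286, 0.0764, -0.0228]
tool_rot: [[0.928, 0.372, 0.0], [0.372, -0.928, 0.0], [0.0, 0.0, -1.0]]
wrist_force: [-0.3, 0.3, -0.8]
finger_gap: 0.0869
gripper_force: 0.4
```

carry_out --targets '[0,0.0005,0,0,0,0,0.0005,0,0,0,0,0,0,0,0]'

```text
time: 17.07
eef_pos: [0.5295, 0.0768, -0.0228]
tool_rot: [[0.928, 0.372, 0.0], [0.372, -0.928, 0.0], [0.0, 0.0, -1.0]]
wrist_force: [-1.7, 0.3, -0.2]
finger_gap: 0.0872
gripper_force: 0.4
```

```bash
python3 e.py w8
python3 - <<'E'
from h import *
im=cv2.imread("pics/w8.png");cv2.imwrite("pics/w8c.png",im[0:300,100:560]);
E
```

```text
17.0667 [ 0.5295  0.0768 -0.0228] [-1.662   0.3419 -0.2016]
rear edge dir -2.7601748 0.381418 tool x of edge [ 0.0183 -0.0015]
```

View pics/w8c.png

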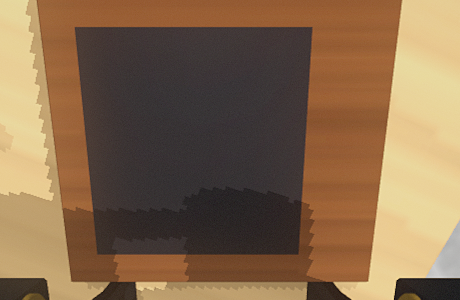

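The rear edge sits at v≈281 against the tips (my earlier edge figure was cut off by the mask). The panel has moved about 28 of 36 mm.

carry_out --targets '[0,0.002,0,0,0,0,0.002,0,0,0,0,0.001,0,0,0,0,0.0005,0,0,0,0,0,0,0,0]'

```text
time: 17.53
eef_pos: [0.5349, 0.0788, -0.0227]
tool_rot: [[0.928, 0.372, 0.001], [0.372, -0.928, 0.0], [0.001, 0.0, -1.0]]
wrist_force: [-0.1, -0.6, -0.1]
finger_gap: 0.0869
gripper_force: 0.2
```

carry_out --targets '[0,0.0005,0,0,0,0,0.0005,0,0,0,0,0,0,0,0]'

```text
time: 17.78
eef_pos: [0.5353, 0.0791, -0.0227]
tool_rot: [[0.928, 0.372, -0.0], [0.372, -0.928, -0.0], [-0.0, -0.0, -1.0]]
wrist_force: [-0.9, -0.7, 1.8]
finger_gap: 0.0871
gripper_force: 0.7
```

carry_out --targets '[0,0.0005,0,0,0,0,0.0005,0,0,0,0,0,0,0,0]'

```text
time: 18.03
eef_pos: [0.5362, 0.0796, -0.0227]
tool_rot: [[0.928, 0.372, -0.0], [0.372, -0.928, 0.0], [-0.0, -0.0, -1.0]]
wrist_force: [-1.8, -0.5, 1.3]
finger_gap: 0.0871
gripper_force: 0.9
```

carry_out --targets '[0,0.0005,0,0,0,0,0.0005,0,0,0,0,0,0,0,0]'

```text
time: 18.28
eef_pos: [0.5362, 0.0797, -0.0227]
tool_rot: [[0.928, 0.372, -0.002], [0.372, -0.928, -0.0], [-0.002, -0.001, -1.0]]
wrist_force: [-3.4, -2.7, 3.2]
finger_gap: 0.0871
gripper_force: 2.2
```

carry_out --targets '[0,0.0005,0,0,0,0,0.0005,0,0,0,0,0,0,0,0]'

```text
time: 18.53
eef_pos: [0.5362, 0.0798, -0.0228]
tool_rot: [[0.928, 0.372, -0.004], [0.372, -0.928, -0.0], [-0.004, -0.001, -1.0]]
wrist_force: [-6.2, -4.2, 4.8]
finger_gap: 0.0869
gripper_force: 3.2
```

Peg contact is made at about 7 N with the panel still 0.37 rad askew. Now I'll turn about the peg, which lies at tool (0.1365, 0.0465); 2° per row means a shift of (0.0017, -0.0048).

carry_out --targets '[0,-0.0005,0,0,0,0,0.0017,-0.0048,0,2,0,0.0017,-0.0048,0,2,0,0,0,0,0]'

```text
time: 18.87
eef_pos: [0.5359, 0.0906, -0.0229]
tool_rot: [[0.952, 0.305, -0.003], [0.305, -0.952, 0.0], [-0.003, -0.001, -1.0]]
wrist_force: [-4.5, -0.6, 4.5]
finger_gap: 0.0873
gripper_force: 2.5
```

carry_out --targets '[0,0.0017,-0.0048,0,2,0,0.0017,-0.0048,0,2,0,0,0,0,0]'

```text
time: 19.12
eef_pos: [0.5363, 0.1008, -0.0229]
tool_rot: [[0.971, 0.239, -0.003], [0.239, -0.971, 0.0], [-0.003, -0.001, -1.0]]
wrist_force: [-4.8, -1.5, 3.3]
finger_gap: 0.0872
gripper_force: 2.4
```

carry_out --targets '[0,0.0017,-0.0048,0,2,0,0.0017,-0.0048,0,2,0,0,0,0,0]'

```text
time: 19.37
eef_pos: [0.5375, 0.111, -0.023]
tool_rot: [[0.985, 0.171, -0.003], [0.171, -0.985, 0.0], [-0.003, -0.001, -1.0]]
wrist_force: [-4.0, -0.7, 3.3]
finger_gap: 0.0871
gripper_force: 2.4
```

carry_out --targets '[0,0.0017,-0.0048,0,2,0,0.0008,-0.0024,0,1,0,0,0,0,0]'

```text
time: 19.62
eef_pos: [0.5389, 0.1183, -0.023]
tool_rot: [[0.993, 0.119, -0.003], [0.119, -0.993, 0.0], [-0.003, -0.001, -1.0]]
wrist_force: [-4.5, -0.6, 2.5]
finger_gap: 0.0866
gripper_force: 2.4
```

Run:
```python
from h import *
np.set_printoptions(precision=4,suppress=True)
o,c=wrist("w9");print(o["eef_pos"],np.arctan2(o["tool_rot"][1,0],o["tool_rot"][0,0]),o["wrist_force"])
hsv=cv2.cvtColor(c["color"],cv2.COLOR_RGB2HSV)
m=cv2.inRange(hsv,(3,90,30),(16,255,240))
# left edge of the panel per row, and rear edge per column
L=[];B=[]
for v in range(60,260,10):
    u=np.flatnonzero(m[v]); L.append(onz(c,u[0],v,.024)[:2])
for u in range(245,400,8):
    v=np.flatnonzero(m[:300,u]); B.append((u,v[-1]))
L=np.array(L,np.float32);vx,vy,x,y=cv2.fitLine(L,cv2.DIST_HUBER,0,.001,.001).ravel()
print("left edge yaw",np.arctan(vy/vx),x,y);print(B)
```

```text
[ 0.5389  0.1183 -0.023 ] 0.11978255376343255 [-4.459  -0.5766  2.5478]
left edge yaw -0.32520086 0.6051409 0.20087117
[(245, np.int64(278)), (253, np.int64(278)), (261, np.int64(278)), (269, np.int64(279)), (277, np.int64(279)), (285, np.int64(279)), (293, np.int64(279)), (301, np.int64(279)), (309, np.int64(279)), (317, np.int64(280)), (325, np.int64(280)), (333, np.int64(280)), (341, np.int64(280)), (349, np.int64(280)), (357, np.int64(280)), (365, np.int64(281)), (373, np.int64(280)), (381, np.int64(281)), (389, np.int64(281)), (397, np.int64(281))]
```

carry_out --targets '[0,0.0004,-0.0012,0,0.5,0,0.0004,-0.0012,0,0.5,0,0.0004,-0.0012,0,0.5,0,0.0004,-0.0012,0,0.5,0,0,0,0,0]'

```text
time: 20.08
eef_pos: [0.5401, 0.1229, -0.0231]
tool_rot: [[0.996, 0.085, -0.003], [0.085, -0.996, -0.0], [-0.003, -0.0, -1.0]]
wrist_force: [-6.0, -1.8, 3.0]
finger_gap: 0.0873
gripper_force: 2.5
```

```bash
cat > s.py <<'E'
from h import *
np.set_printoptions(precision=3,suppress=True)
F=[];T=[]
for i in range(3):
    o=arm.get_obs();F.append(o["wrist_force"]);T.append(o["wrist_torque"]);arm.capture("top")
F=np.mean(F,0);T=np.mean(T,0);r=o["eef_pos"]-np.array([.681,.0875,0])
print(o["time"],"yaw",np.arctan2(o["tool_rot"][1,0],o["tool_rot"][0,0]),"F",F,"T",T,"stop est",(T[2]+r[0]*F[1]-r[1]*F[0])/.112)
E
python3 s.py
```

```text
20.1833 yaw 0.08498669532632931 F [-5.654 -2.002  2.518] T [-0.431  0.835 -0.3  ] stop est 1.6289394903323557
```

carry_out --targets '[0,0.0004,-0.0012,0,0.5,0,0.0004,-0.0012,0,0.5,0,0,0,0,0]'

```text
time: 20.48
eef_pos: [0.5407, 0.1253, -0.023]
tool_rot: [[0.998, 0.067, -0.003], [0.067, -0.998, 0.0], [-0.003, -0.0, -1.0]]
wrist_force: [-5.5, -2.4, 1.8]
finger_gap: 0.0874
gripper_force: 2.5
```

```bash
python3 s.py
```

```text
20.5833 yaw 0.06758537835753711 F [-5.244 -1.705  1.9  ] T [-0.414  0.84  -0.244] stop est 1.7271174515160392
```

carry_out --targets '[0,0.0004,-0.0012,0,0.5,0,0.0004,-0.0012,0,0.5,0,0,0,0,0]'

```text
time: 20.88
eef_pos: [0.5415, 0.1275, -0.0232]
tool_rot: [[0.999, 0.05, -0.003], [0.05, -0.999, -0.0], [-0.003, 0.0, -1.0]]
wrist_force: [-4.7, -3.8, 1.7]
finger_gap: 0.0867
gripper_force: 2.3
```

```bash
python3 s.py
```

```text
20.9833 yaw 0.05022137314357361 F [-4.556 -3.32   1.366] T [-0.542  0.802 -0.235] stop est 3.6605811543896327
```

carry_out --targets '[0,0.0004,-0.0012,0,0.5,0,0,0,0,0]'

```text
time: 21.2
eef_pos: [0.5414, 0.1284, -0.0233]
tool_rot: [[0.999, 0.044, -0.003], [0.044, -0.999, -0.001], [-0.004, 0.001, -1.0]]
wrist_force: [-4.2, -3.0, 1.5]
finger_gap: 0.0873
gripper_force: 2.5
```

```bash
python3 s.py
```

```text
21.3 yaw 0.04440723090962633 F [-4.412 -3.132  0.882] T [-0.587  0.868  0.225] stop est 7.525299582839814
```

carry_out --targets '[0,0.0004,-0.0008,0,0.5,0,0,0,0,0]'

```text
time: 21.52
eef_pos: [0.541, 0.129, -0.0233]
tool_rot: [[0.999, 0.036, -0.005], [0.036, -0.999, -0.002], [-0.005, 0.001, -1.0]]
wrist_force: [-5.9, -4.2, 2.2]
finger_gap: 0.0871
gripper_force: 3.0
```

```bash
python3 s.py
python3 - <<'E'
from h import *
c=arm.capture("top");cv2.imwrite("pics/t9.png",cv2.resize(c["color"][185:310,215:345,::-1],None,fx=4.4,fy=4.4,interpolation=cv2.INTER_CUBIC))
E
```

```text
21.6167 yaw 0.03598975837176174 F [-5.879 -4.533  1.347] T [-0.685  0.978  0.261] stop est 10.174998966846337
```

The stop is engaged at about 10 N and the peg is bearing on both notch faces. I'll hold briefly, then ease off and lift.

carry_out --targets '[0,0,0,0,0,0,0,0,0,0,0,0,0,0,0]'

```text
time: 21.97
eef_pos: [0.541, 0.129, -0.0233]
tool_rot: [[0.999, 0.036, -0.005], [0.036, -0.999, -0.002], [-0.005, 0.001, -1.0]]
wrist_force: [-5.9, -5.5, 0.9]
finger_gap: 0.0869
gripper_force: 3.0
```

carry_out --targets '[0,-0.001,0,0,0,0,-0.001,0,0,0,0,-0.001,0,0,0,0,-0.002,0,0,0,0,-0.01,0,0,0,0,-0.01,0,-0.02,0,0,0,0,-0.04,0,0,0,0,-0.04,0,0,0,0,-0.04,0,0,0,0,-0.02,0]'

```text
time: 22.8
eef_pos: [0.5233, 0.1299, 0.1427]
tool_rot: [[0.999, 0.032, 0.013], [0.032, -0.999, 0.001], [0.013, -0.001, -1.0]]
wrist_force: [1.5, -1.0, 0.5]
finger_gap: 0.0872
gripper_force: 0.0
```

Run:
```python
from h import *
np.set_printoptions(precision=4,suppress=True)
o,c=wrist("w10");print(o["eef_pos"],o["tool_rot"][:,0],o["qpos"])
t=arm.capture("top")
b=cv2.resize(c["color"][0:240,120:520,::-1],None,fx=2,fy=2)
cv2.imwrite("pics/fin.png",b)
print(proj(c,[.681,.0875,.04]),proj(c,[.5687,.198,.019]))
```

```text
[0.5233 0.1299 0.1427] [0.9994 0.0325 0.0128] [0.0354 0.4687 1.7061 0.0013 0.9539 1.573 ]
[381.5253  38.3312] [249.1862 176.8747]
```

View pics/fin.png

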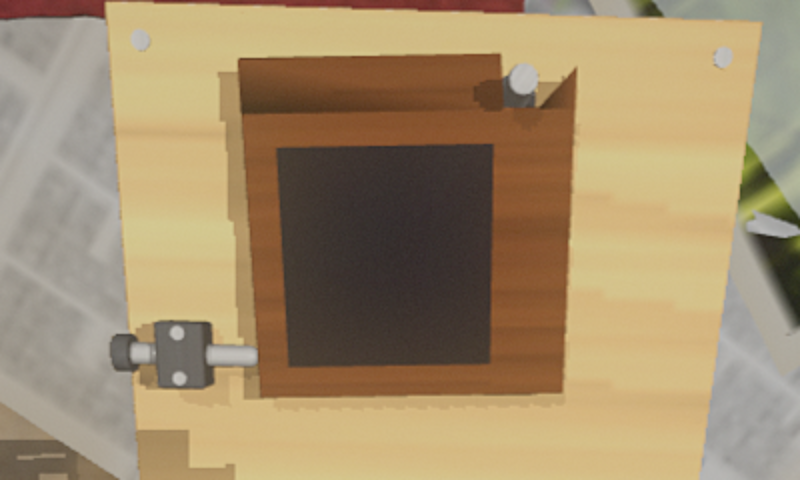

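The panel is seated: the peg is in the notch at (522,80), and the screw tip touches the left edge at (258,356). Next is the stone.

carry_out --targets '[0,-0.004,0.039,0,0,0,-0.004,0.039,0,0,0,-0.004,0.039,0,0,0,-0.004,0.039,0,0,0,-0.004,0.039,0,0,0,-0.004,0.039,0,0,0,-0.004,0.039,0,0,0,-0.004,0.039,0,0,0,-0.004,0.039,0,0,0,-0.004,0.039,0,0]'

```text
time: 23.73
eef_pos: [0.4913, -0.2641, 0.1363]
tool_rot: [[0.999, 0.032, 0.001], [0.032, -0.999, -0.0], [0.001, 0.0, -1.0]]
wrist_force: [0.3, -0.1, 0.7]
finger_gap: 0.0869
gripper_force: 0.0
```

carry_out --targets '[0,-0.004,0.039,0,0,0,-0.004,0.039,0,0,0,0,0,0,-6,0,0,0,0,-6,0,0,0,0,0]'

```text
time: 24.15
eef_pos: [0.4857, -0.3413, 0.1359]
tool_rot: [[0.971, 0.239, 0.001], [0.239, -0.971, 0.0], [0.001, -0.0, -1.0]]
wrist_force: [-0.4, 0.2, -0.8]
finger_gap: 0.0872
gripper_force: 0.0
```

```bash
cat > st.py <<'E'
from h import *
import sys
np.set_printoptions(precision=4,suppress=True)
o,c=wrist(sys.argv[1]);im=cv2.cvtColor(c["color"],cv2.COLOR_RGB2HSV)
print(o["eef_pos"],np.arctan2(o["tool_rot"][1,0],o["tool_rot"][0,0]),o["qpos"])
p=proj(c,[.5347,-.3443,.062]);print("pred",p)
for s in (0,1,2): print("edge px of predicted top corners")if 0 else None
v,u=int(p[1]),int(p[0]);print(im[v,max(u-120,0):u+121:10].tolist());print(im[max(v-100,0):v+101:10,u].tolist())
E
python3 st.py w11
```

```text
[ 0.4857 -0.3413  0.1359] 0.24167990692200367 [-0.8011  0.5488  1.5653  0.0008  1.0273  0.5277]
pred [339.597  181.0097]
[[15, 12, 174], [19, 12, 173], [20, 13, 173], [16, 16, 174], [18, 14, 176], [19, 92, 136], [17, 81, 135], [18, 75, 132], [20, 36, 178], [18, 34, 185], [20, 35, 195], [22, 35, 192], [18, 40, 172], [19, 39, 177], [17, 44, 158], [18, 36, 184], [18, 39, 182], [18, 92, 186], [18, 89, 186], [18, 88, 192], [19, 88, 196], [20, 88, 195], [18, 83, 196], [19, 84, 194], [19, 87, 200]]
[[25, 10, 152], [30, 6, 157], [21, 11, 163], [26, 11, 156], [17, 11, 161], [21, 11, 157], [20, 11, 140], [20, 36, 184], [17, 35, 190], [20, 33, 192], [18, 40, 172], [18, 38, 176], [18, 39, 184], [17, 84, 164], [17, 81, 164], [17, 83, 166], [18, 84, 188], [18, 87, 184], [18, 90, 196], [116, 97, 87], [116, 109, 96]]
```

```bash
cat > st2.py <<'E'
from h import *
import sys
np.set_printoptions(precision=4,suppress=True)
c=dict(np.load(sys.argv[1]+".npz"));hsv=cv2.medianBlur(cv2.cvtColor(c["color"],cv2.COLOR_RGB2HSV),7)
m=cv2.inRange(hsv,(12,25,130),(26,60,235));p=proj(c,[.5347,-.3443,.062]).astype(int)
m=cv2.morphologyEx(m,cv2.MORPH_OPEN,np.ones((9,9)))
_,l=cv2.connectedComponents(m);k=(l==l[p[1],p[0]]).astype(np.uint8)
ct=max(cv2.findContours(k,0,1)[0],key=cv2.contourArea);print("area",k.sum(),"bbox",cv2.boundingRect(ct))
w=np.array([onz(c,u,v,.062)[:2] for u,v in ct[:,0]],np.float32)*1000
r=cv2.minAreaRect(w);print(r)
T=np.linalg.inv(c["world_to_cam"])@np.linalg.inv(c["mount"]);Ti=np.linalg.inv(T)
print("centre in tool",(Ti@[r[0][0]/1000,r[0][1]/1000,.062,1])[:2]);B=cv2.boxPoints(r)/1000
print("corners tool",[(Ti@[*b,.062,1])[:2].round(4).tolist() for b in B])
E
python3 st2.py w11
```

```text
area 6257 bbox (292, 141, 96, 69)
((538.457275390625, -342.6371154785156), (51.25013732910156, 73.16520690917969), 12.193778038024902)
centre in tool [0.0509 0.0139]
corners tool [[0.0263, -0.0234], [0.0242, 0.0498], [0.0754, 0.0512], [0.0776, -0.0219]]
```

carry_out --targets '[0,0.026,0.007,0,0,0,0.025,0.007,0,1.6,0,0,0,0,0,0,0,0,0.035,0,0,0,0,0.035,0,0,0,0,0.025,0,0,0,0,0.015,0,0,0,0,0.01,0,0,0,0,0,0]'

```text
time: 24.95
eef_pos: [0.5372, -0.3398, 0.0146]
tool_rot: [[0.977, 0.212, -0.003], [0.212, -0.977, 0.003], [-0.003, -0.004, -1.0]]
wrist_force: [0.9, -0.7, 0.7]
finger_gap: 0.0871
gripper_force: 0.0
```

carry_out --targets '[0,0,0,0.005,0,0,0,0,0.005,0,0,0,0,0.005,0,0,0,0,0,0]'

```text
time: 25.28
eef_pos: [0.5384, -0.3416, 0.0022]
tool_rot: [[0.977, 0.212, 0.0], [0.212, -0.977, -0.0], [0.0, 0.0, -1.0]]
wrist_force: [-0.2, 0.5, -0.3]
finger_gap: 0.0872
gripper_force: 0.0
```

carry_out --targets '[1,0,0,0,0,1,0,0,0,0,1,0,0,0,0,1,0,0,0,0,1,0,0,0,0,1,0,0,0,0]'

```text
time: 25.78
eef_pos: [0.5389, -0.3422, 0.0028]
tool_rot: [[0.977, 0.212, 0.001], [0.212, -0.977, -0.001], [0.001, 0.001, -1.0]]
wrist_force: [0.7, -1.3, 3.5]
finger_gap: 0.0746
gripper_force: 30.0
```

carry_out --targets '[1,0,0,-0.005,0,1,0,0,-0.005,0,1,0,0,-0.01,0,1,0,0,0,0]'

```text
time: 26.12
eef_pos: [0.539, -0.3418, 0.0236]
tool_rot: [[0.977, 0.212, 0.001], [0.212, -0.977, -0.001], [0.001, 0.001, -1.0]]
wrist_force: [0.2, -0.6, -4.4]
finger_gap: 0.0749
gripper_force: 30.0
```

carry_out --targets '[1,0,0,-0.04,0,1,0,0,-0.04,0,1,0.013,-0.0318,0,0,1,0.013,-0.0318,0,0,1,0.013,-0.0318,0,0,1,0.013,-0.0318,0,0,1,0.013,-0.0318,0,0,1,0.013,-0.0318,0,0,1,0.013,-0.0318,0,0,1,0.013,-0.0318,0,0]'

```text
time: 26.95
eef_pos: [0.5858, -0.0691, 0.1023]
tool_rot: [[0.977, 0.212, -0.0], [0.212, -0.977, 0.0], [-0.0, -0.0, -1.0]]
wrist_force: [1.1, -0.2, -5.2]
finger_gap: 0.0749
gripper_force: 30.0
```

carry_out --targets '[1,0.013,-0.0318,0,0,1,0.013,-0.0318,0,0,1,0.013,-0.0318,0,0,1,0.013,-0.0318,0,0,1,0.013,-0.0318,0,0,1,0.013,-0.0318,0,0,1,0,0,0,4.8,1,0,0,0,4.8,1,0,0,0,0]'

```text
time: 27.7
eef_pos: [0.6211, 0.1333, 0.1019]
tool_rot: [[0.999, 0.047, -0.001], [0.047, -0.999, -0.0], [-0.001, 0.0, -1.0]]
wrist_force: [-0.4, -0.5, -5.3]
finger_gap: 0.0749
gripper_force: 30.0
```

Run:
```python
from h import *
np.set_printoptions(precision=4,suppress=True)
o,c=wrist("w12");R=o["tool_rot"];print(o["eef_pos"],R,o["finger_gap"],o["gripper_force"])
print("to go in tool axes",R.T@(np.array([.622,.131,.028])-o["eef_pos"]))
```

```text
[0.6211 0.1333 0.1019] [[ 0.9989  0.0469 -0.001 ]
 [ 0.0469 -0.9989 -0.0002]
 [-0.001   0.0001 -1.    ]] 0.07487480831231677 29.997477340511978
to go in tool axes [0.0008 0.0023 0.0739]
```

carry_out --targets '[1,0,0.002,0.025,0,1,0,0,0.02,0,1,0,0,0.012,0,1,0,0,0.008,0,1,0,0,0.003,0,1,0,0,0.001,0,1,0,0,0.001,0,1,0,0,0.001,0,1,0,0,0,0]'

```text
time: 28.5
eef_pos: [0.6227, 0.1302, 0.0321]
tool_rot: [[0.999, 0.046, 0.002], [0.046, -0.999, 0.0], [0.002, 0.0, -1.0]]
wrist_force: [-0.1, 0.3, -5.7]
finger_gap: 0.0744
gripper_force: 30.0
```

carry_out --targets '[1,0,0,0.001,0,1,0,0,0.0005,0,1,0,0,0,0]'

```text
time: 28.75
eef_pos: [0.622, 0.1301, 0.03]
tool_rot: [[0.999, 0.046, 0.0], [0.046, -0.999, -0.0], [0.0, 0.0, -1.0]]
wrist_force: [-0.6, -0.4, -6.0]
finger_gap: 0.0746
gripper_force: 30.0
```

carry_out --targets '[1,0,0,0.0005,0,1,0,0,0.0005,0,1,0,0,0,0]'

```text
time: 29.0
eef_pos: [0.6219, 0.1301, 0.0287]
tool_rot: [[0.999, 0.046, -0.0], [0.046, -0.999, 0.0], [-0.0, -0.0, -1.0]]
wrist_force: [0.3, -0.5, -5.9]
finger_gap: 0.0746
gripper_force: 30.0
```

carry_out --targets '[1,0,0,0.0005,0,1,0,0,0.0005,0,1,0,0,0,0]'

```text
time: 29.25
eef_pos: [0.6219, 0.1301, 0.0276]
tool_rot: [[0.999, 0.046, -0.0], [0.046, -0.999, 0.0], [-0.0, -0.0, -1.0]]
wrist_force: [0.3, -0.2, -5.2]
finger_gap: 0.0749
gripper_force: 30.0
```

carry_out --targets '[1,0,0,0.0005,0,1,0,0,0.0005,0,1,0,0,0,0]'

```text
time: 29.5
eef_pos: [0.622, 0.1301, 0.0268]
tool_rot: [[0.999, 0.046, 0.0], [0.046, -0.999, -0.0], [0.0, 0.0, -1.0]]
wrist_force: [0.6, -0.1, -4.9]
finger_gap: 0.0752
gripper_force: 30.0
```

carry_out --targets '[1,0,0,0.0005,0,1,0,0,0,0]'

```text
time: 29.67
eef_pos: [0.622, 0.1301, 0.0268]
tool_rot: [[0.999, 0.046, 0.0], [0.046, -0.999, -0.0], [0.0, 0.0, -1.0]]
wrist_force: [-1.1, 0.5, -1.1]
finger_gap: 0.0751
gripper_force: 30.0
```

carry_out --targets '[1,0,0,0.0005,0,1,0,0,0,0]'

```text
time: 29.83
eef_pos: [0.622, 0.1301, 0.0268]
tool_rot: [[0.999, 0.046, 0.0], [0.046, -0.999, -0.0], [0.0, 0.0, -1.0]]
wrist_force: [-3.2, -0.4, 4.4]
finger_gap: 0.075
gripper_force: 30.0
```

Stone is down on the panel. I'll nudge it slightly towards the peg (+x), then release.

carry_out --targets '[1,0.0005,0,0,0,1,0,0,0,0]'

```text
time: 30.0
eef_pos: [0.622, 0.1301, 0.0268]
tool_rot: [[0.999, 0.046, -0.001], [0.046, -0.999, -0.0], [-0.001, 0.0, -1.0]]
wrist_force: [-3.6, -0.3, 5.7]
finger_gap: 0.0749
gripper_force: 30.0
```

carry_out --targets '[0.8,0,0,0,0,0.5,0,0,0,0,0,0,0,0,0,0,0,0,0,0,0,0,0,0,0,0,0,0,0,0]'

```text
time: 30.5
eef_pos: [0.6232, 0.1301, 0.0258]
tool_rot: [[0.999, 0.046, 0.001], [0.046, -0.999, 0.0], [0.001, -0.0, -1.0]]
wrist_force: [-0.4, -0.2, -0.6]
finger_gap: 0.0857
gripper_force: 0.0
```

carry_out --targets '[0,0,0,-0.005,0,0,0,0,-0.01,0,0,0,0,-0.02,0,0,0,0,-0.035,0,0,0,0,-0.035,0,0,-0.04,0,0,0,0,-0.04,0,0,0,0,-0.022,0,0,0,0,0,0,0,0]'

```text
time: 31.25
eef_pos: [0.5137, 0.1257, 0.1314]
tool_rot: [[0.999, 0.047, -0.007], [0.047, -0.999, -0.0], [-0.007, -0.0, -1.0]]
wrist_force: [-0.5, -0.0, -0.7]
finger_gap: 0.0873
gripper_force: 0.0
```

```bash
cat > chk.py <<'E'
from h import *
import sys
np.set_printoptions(precision=4,suppress=True)
o,c=wrist(sys.argv[1]);print(o["eef_pos"],o["tool_rot"][:,0],o["finger_gap"])
hsv=cv2.medianBlur(cv2.cvtColor(c["color"],cv2.COLOR_RGB2HSV),5)
br=cv2.inRange(hsv,(3,90,30),(14,255,200));n,l,s,_=cv2.connectedComponentsWithStats(br);i=1+s[1:,4].argmax();print("brown bbox",s[i])
k=(l==i)
def edge(sel,scan):
    P=np.array([onz(c,u,v,.024)[:2] for u,v in sel],np.float32)
    vx,vy,x,y=cv2.fitLine(P,cv2.DIST_HUBER,0,.001,.001).ravel();return np.array([vx,vy]),np.array([x,y])
x0,y0,w,h,_=s[i]
L=[(np.flatnonzero(k[v])[0],v) for v in range(y0+h//4,y0+3*h//4,4)]
B=[(u,np.flatnonzero(k[:,u])[-1]) for u in range(x0+w//4,x0+3*w//4,4)]
dl,pl=edge(L,0);db,pb=edge(B,0)
yl=np.arctan(dl[1]/dl[0]);yb=np.arctan(-db[0]/db[1]);print("yaw left",yl,"rear",yb)
A=np.array([[-dl[1],dl[0]],[-db[1],db[0]]]);cor=np.linalg.solve(A,[A[0]@pl,A[1]@pb]);y=(yb+yl)/2;R=np.array([[np.cos(y),-np.sin(y)],[np.sin(y),np.cos(y)]])
ctr=cor+R@[.07,-.07];print("rear-left corner",cor,"centre",ctr,"notch",ctr+R@[.056,-.046])
st=cv2.inRange(hsv,(12,15,120),(28,75,250))&np.uint8(255)
p=proj(c,[.622,.130,.086]).astype(int);print("stone px",p,hsv[p[1],p[0]])
E
python3 chk.py w13
```

```text
[0.5137 0.1257 0.1314] [ 0.9989  0.047  -0.0067] 0.08733144434632382
brown bbox [  232     4   179   182 14925]
yaw left 0.04408467 rear 0.046962578
rear-left corner [0.55   0.1962] centre [0.6231 0.1295] notch [0.6812 0.0861]
stone px [321  89] [ 19  35 186]
```

The panel is still seated (notch at (0.681, 0.086), yaw 0.045) and the stone stands on it. I'll give one gentle press on the left half of the rear edge so the loaded panel certainly bears on both peg and screw.

carry_out --targets '[1,0,-0.017,0,0,1,0,-0.017,0,0,1,0,0,0,0,1,0,0,0,0,1,0,0,0,0,1,0,0,0,0,1,0,0,0,0,1,0,0,0,0,1,0,0,0,0,1,0,0,0,0]'

```text
time: 32.13
eef_pos: [0.519, 0.1591, 0.1307]
tool_rot: [[0.999, 0.046, -0.0], [0.046, -0.999, -0.0], [-0.0, 0.0, -1.0]]
wrist_force: [0.4, 0.1, -0.8]
finger_gap: 0.0283
gripper_force: 0.0
```

carry_out --targets '[1,0,0,0.035,0,1,0,0,0.035,0,1,0,0,0.035,0,1,0,0,0.025,0,1,0,0,0.015,0,1,0,0,0.008,0,1,0.008,0,0,0,1,0.008,0,0,0,1,0.004,0,0,0,1,0,0,0,0]'

```text
time: 32.97
eef_pos: [0.5401, 0.1604, -0.0217]
tool_rot: [[0.999, 0.046, 0.001], [0.046, -0.999, 0.0], [0.001, -0.0, -1.0]]
wrist_force: [0.1, -0.7, 0.7]
finger_gap: 0.0002
gripper_force: 0.0
```

carry_out --targets '[1,0.002,0,0,0,1,0.001,0,0,0,1,0.001,0,0,0,1,0,0,0,0]'

```text
time: 33.3
eef_pos: [0.5399, 0.1604, -0.0222]
tool_rot: [[0.999, 0.046, -0.006], [0.046, -0.999, -0.0], [-0.006, 0.0, -1.0]]
wrist_force: [-5.3, -0.5, 5.1]
finger_gap: 0.0006
gripper_force: 2.8
```

carry_out --targets '[1,0.0005,0,0,0,1,0.0005,0,0,0,1,0,0,0,0,1,0,0,0,0]'

```text
time: 33.63
eef_pos: [0.5398, 0.1603, -0.0222]
tool_rot: [[0.999, 0.047, -0.007], [0.047, -0.999, -0.001], [-0.008, 0.0, -1.0]]
wrist_force: [-7.0, -1.0, 6.4]
finger_gap: 0.0002
gripper_force: 3.5
```

carry_out --targets '[1,-0.001,0,0,0,1,-0.001,0,0,0,1,-0.001,0,0,0,1,-0.003,0,0,0,1,-0.01,0,0,0,1,-0.01,0,-0.02,0,1,0,0,-0.04,0,1,0,0,-0.04,0,1,0,0,-0.04,0,1,0,0,-0.015,0]'

```text
time: 34.47
eef_pos: [0.5235, 0.1599, 0.1386]
tool_rot: [[0.999, 0.046, 0.014], [0.046, -0.999, 0.001], [0.014, -0.001, -1.0]]
wrist_force: [1.0, -0.6, 0.2]
finger_gap: 0.0002
gripper_force: 0.0
```

carry_out --targets '[1,0,0,0,0,1,0,0,0,0,1,0,0,0,0]'

```text
time: 34.72
eef_pos: [0.5179, 0.1592, 0.1321]
tool_rot: [[0.999, 0.046, 0.0], [0.046, -0.999, -0.0], [0.0, 0.0, -1.0]]
wrist_force: [0.1, -1.0, 1.2]
finger_gap: 0.0003
gripper_force: 0.0
```

```bash
python3 chk.py w14 && python3 -c "
from plant import arm;print(arm.get_obs()['time']);print(arm.job_done())"
```

```text
[0.5179 0.1592 0.1321] [0.9989 0.0461 0.    ] 0.0002672842422363976
brown bbox [  276    14   176   179 13979]
yaw left 0.05103203 rear 0.046007473
rear-left corner [0.5504 0.1958] centre [0.6237 0.1293] notch [0.6818 0.0861]
stone px [372  99] [ 19  34 195]
34.7667
the job is handed in; nothing more can be done
None
```

The job is handed in at 34.8 s: the notch measured within about 2 mm of the peg, the panel was pressed on the screw with an estimated 10 N, and the whetstone stands near the panel's middle. The verdict wasn't shown, and the final light contact with the screw can't be measured directly.

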